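# Let a crank pulley find its heavy side on the balancing stand

## Robot

A 6-joint arm with a two-finger parallel gripper is mounted at the origin on the work surface. World frame = base frame: x ahead of the robot, y to its left, z up, the work surface at z = 0. Lengths are in mm, angles in rad, forces in N, time in s.
With the tool pointing down it reaches from about 325 to 900 mm from the base axis. Payload 6.1 kg.
Tool frame: the origin (TCP) lies midway between the tips of the shut fingers; the grasp point (between the pads) lies 19 mm behind it (hold_point_z is the distance from the TCP to the grasp point, in mm); z points along the fingers, y is the direction in which the jaws open and shut (so a half turn about z gives the same grasp; the last joint's range is limited). The gripper opens to 87 mm and grips with 3 to 60 N. Pads are 19 mm wide; open, the fingers measure 117 mm over their backs; the gripper's body (75 mm by 190 mm) begins 51 mm behind the grasp point.
Start: joints at [1.078, 0.22, 1.526, -0, 1.395, -0.126], TCP at [224.142, 583.418, 222.538] pointing down, gripper open.
Joint ranges: [-2.98, 2.98], [-0.91, 2.08], [0.09, 2.57], [-1.24, 4.39], [0.2, 2.65], [-2.68, 2.68]. Speed limits (rad/s): [2.57, 2.57, 3.01, 3.14, 3.14, 3.14].

## Interface

Orientations are given as a unit quaternion [w, x, y, z].
In Python, from station import get_state, camera, camera_model, sign_off, spot_in, hold_point_z gives the robot as it stands.
- The arm moves only by the tool drive_tool, never from a script. Its argument "motion" is a list of rows, each a list of 5 numbers: the shift along the world's x, y, z in cm, then the turn about the world's z in rad, then the closure, from -1 (fully open) to 1 (shut). In form: [[dx, dy, dz, yaw, gripper], ...]. A call has 1 to 8 rows; each row shifts and turns the commanded pose from where the row before left it; what a row does not reach is not made up. A row lasts 1/8 s, in which the tool goes at most 62.5 mm and 10.7 degrees, less where a joint would pass 70% of its speed; a pose out of reach is approached as far as the arm can. A call is refused whole if a number of a shift passes 6.25 or a number of a turn 0.188, either way. A call with a gripper value outside its range is refused whole. The fingers move at their own pace and stop on an object; "force" is the grip in N (left out, the last holds). Time passes only in rows, so rows that do not move let the fingers close. It gives the time, the measured TCP pose, the force and the opening at its end, in the units of the state.
- get_state(): the state, without advancing time (a new reading comes with each control period).
- camera(name): name is "scene" or "top"; returns (picture, depth): 420x560x3 uint8, blue, green, red; 420x560 float32, mm along the optical axis (not along the pixel's ray), 0 where there is no reading.
- camera_model(name): a dict with "fovy" (degrees; the focal length in pixels is half the picture's height over the tangent of half this angle, whatever the lens; pixels are square), "cx", "cy" (the principal point, pixels), "T" (4x4, takes a point from camera to world coordinates). Camera axes: x right, y down, z forward; pixel columns grow to the right and rows downward; lengths in mm; the calibration is good to about 2 mm. A picture is of the moment at which its call begins. camera_model takes no time and is no camera call.
- sign_off(): hands the job in, once; it reports no verdict.
Trained networks look in the newest picture that a camera, given by its name, has taken for a name from the list of things; names that differ only in an ending like _2 or _b are one class to them, and where a whole thing is asked for, a point or a joint stands for the part that bears it (a point fixed in the world has none). Each returns a list of dicts, best first, with "p" (0 to 1); they miss things now and then, are a little off and sometimes report something else, mostly with a low value. They report only what shows in the picture. A call takes as long as a camera call. They do not tell look-alikes from the thing itself.
- spot_in(query, camera): "location" ([column, row] in pixels, amid what is visible of it).
The state is a dict: "time_s": time; "q": joint angles; "joint_velocities": joint speeds; "tau": joint torques, N m; "tool_pos": TCP position; "tool_rot": TCP orientation; "force": force on the tool from outside, world axes, zero at the start; "torque": the same for the moment, N m; "grip_width": opening from 0.0 (shut) to 1.0 (fully open).
Only numpy, scipy, OpenCV 4.12 (cv2) and the standard library are available. Lean on these libraries where they do the work, as an engineer would, in place of code of your own. Each camera call takes 0.05 s, during which the arm holds its last target. There are 200 camera calls.

## Task

Static balance check of the crank pulley: lift the pulley, clamped on its arbor, out of the wooden cradle and lay it gently across the balancing stand, with the arbor resting on all four discs and the pulley midway between the two uprights. Then let go and let it roll by itself until it has come to rest with its steel balance segment hanging down, and leave it there. Do not move the other parts lying on the bench.

Things in the scene. Friction and masses are not known exactly. Their poses are not given: they have to be found in the camera images.
- arbor: steel arbor, a round bar of 14 mm diameter, 200 mm long, lying level, with a belt pulley clamped in its middle that turns with it (0.7 to 0.95 kg together). Origin: middle of the arbor on its centre line, also the pulley's centre; its y axis runs along the arbor, its x and z turn with it. Two clamp collars up to 26 mm across reach to 30 mm either side of the origin; beyond them the bar is bare
- pulley_mid (a point): centre of the aluminium pulley, same point as the arbor's origin. Pulley 110 mm in diameter, its flat rim faces 26 mm apart (13 mm either side along y), the ring-shaped rim face 13 mm wide, so the rim can be pinched across its faces from above, at its top. Hub 34 mm across, 42 mm long
- segment (a point): centre of the steel balance segment: a dark 120 degree sector bolted into one side of the pulley's recess on both faces, flush with the rim; 30.5 mm from the arbor's centre line. It makes that side heavy. y runs along the arbor; z points from the segment to the arbor's centre line, so straight up when the segment hangs down. At the start it is 45 to 150 degrees away from the bottom
- cradle: fixed wooden V-cradle in which the pulley's rim stands at the start, 150 mm long (x), 75 mm wide (y), planks 48 mm high at most; origin under its centre; the arbor lies about along its y axis, 73.5 mm above the bench, and sticks out on both sides
- stand: fixed blue balancing stand, base 150 mm (x) by 215 mm (y), with two uprights, each carrying two overlapping free-turning steel discs, 70 mm in diameter, 6 mm thick, tops 95 mm above the bench: at x +25 mm, y -57 and +57 mm, and at x -25 mm, y -75 and +75 mm. Between the uprights nothing is higher than 27 mm. Origin on the bench under its centre; the arbor shall lie along its y
- nest (a point): place of the arbor's middle when it rests on all four discs midway between the uprights: over the stand's origin, 93.7 mm above the bench, same axes as the stand. The arbor sinks 8 mm into the notches below the disc tops. Left alone there the pulley swings to and fro about once a second and comes to rest after 2 to 5 s, the segment within some 8 degrees of straight down
- housing_small: bystander: aluminium gearbox housing, square 95 mm flange, 120 mm long; origin under its centre
- yoke_shaft: bystander: dark steel shaft with a yoke at one end, lying on the bench, 310 mm long, 40 mm wide; origin under its centre, length along its x
- bearing_race: bystander: steel ring lying flat, 62 mm across, 18 mm high; origin under its centre
- spanner: bystander: open spanner lying flat, 170 mm long along its x; origin under its centre
Mind the look-alikes: they are no part of the job. Leave any yellow look-alike of the arbor alone.

How it is judged (in metres and radians):
On the way:
1. let go on the four discs, the pulley turns by itself (x of arbor in the frame of nest between -0.005 and 0.005 m and y of arbor in the frame of nest between -0.02 and 0.02 m and z of arbor in the frame of nest between -0.005 and 0.005 m and angle between the y axis of arbor and the y axis of nest, either way round below 0.06 rad and contact force between arbor and the fingers below 0.05 N and angular speed of arbor above 0.4 rad/s), for 0.05 s.
At the end, for the whole second after the job is handed in: the arbor lies on all four discs (its middle within 5 mm in height and across, 20 mm along, and 3.4 degrees, of its place at the nest), at rest, the steel segment hanging within 12 degrees of straight down (x of arbor in the frame of nest between -0.005 and 0.005 m and y of arbor in the frame of nest between -0.02 and 0.02 m and z of arbor in the frame of nest between -0.005 and 0.005 m and angle between the y axis of arbor and the y axis of nest, either way round below 0.06 rad and angle between segment's own z axis and vertical below 0.22 rad and angular speed of arbor below 0.2 rad/s and linear speed of arbor below 0.02 m/s); the robot touches nothing.
It fails at once if the pulley and arbor are dropped: falling, out of the fingers, faster than 0.4 m/s (a free fall of about 1 cm) (contact force between arbor and the fingers below 0.05 N and linear speed of arbor above 0.4 m/s).
It fails at once if the arbor or pulley is pushed hard against the stand, over 60 N (contact force between arbor and stand above 60 N).
It fails at once if one of the other parts lying on the bench is moved by more than 3 cm (distance of any of housing_small, yoke_shaft, bearing_race, spanner from where it was at the start of the episode above 0.03 m).
It also fails if it takes over 42 s, if anything falls off the work surface, if the arm or the gripper's body presses on something with over 40 N, if the wrist force passes 120 N, or if a joint passes its speed limit or range.

## Working session

There is one attempt and no reset: what is moved stays moved. The work goes in short steps, Python scripts to look and compute and a tool call to move; the robot and the scene stay as the last step left them, time stands still between calls to the robot, and variables do not carry over. Pictures are saved under pics/ and viewed, about 8 in all and at most 12, crops included, and the job is handed in when it is done.

Besides the shell and the picture viewer there is one more tool, called after "Call:" by a JSON object that holds its "op" and its "data", one argument or row to a line. drive_tool: Moves the arm, as the interface text tells. Its arguments: {"type":"object","properties":{"motion":{"type":"array"},"force":{"type":"number"}},"required":["motion"]}

```bash
mkdir -p pics; ls
cat > h.py <<'E'
import numpy as np, cv2
from station import *
def K(n):
    m=camera_model(n); f=210/np.tan(np.radians(m['fovy'])/2); return f,m['cx'],m['cy'],np.array(m['T'])
def cloud(n,d):
    f,cx,cy,T=K(n); v,u=np.mgrid[:420,:560]
    P=np.stack([(u-cx)*d/f,(v-cy)*d/f,d],-1)
    return P@T[:3,:3].T+T[:3,3]
E
python3 - <<'E'
from h import *
print(get_state()['time_s'],hold_point_z)
for n in('scene','top'):
    im,d=camera(n); cv2.imwrite(f'pics/{n}0.png',im); np.savez(f'{n}0.npz',im=im,d=d,P=cloud(n,d)); P=cloud(n,d)
    print(n,K(n)[3].round(2).tolist(),(d>0).mean())
    for q in('arbor','pulley_mid','segment','cradle','stand','housing_small','yoke_shaft','bearing_race','spanner'):
        print(q,[(np.round(r['location']).tolist(),round(r['p'],2),P[int(r['location'][1]),int(r['location'][0])].round().tolist()) for r in spot_in(q,n)][:3])
print(get_state()['time_s'])
E
```

```text
pics
0.0 18.700000000000003
scene [[-0.26, 0.54, -0.8, 1460.63], [0.97, 0.17, -0.2, 278.52], [0.02, -0.82, -0.56, 780.97], [0.0, 0.0, 0.0, 1.0]] 0.9960204081632653
arbor [([345.0, 242.0], 0.66, [579.0, 219.0, 113.0]), ([269.0, 241.0], 0.42, [500.0, 4.0, 9.0]), ([342.0, 244.0], 0.4, [555.0, 210.0, 86.0])]
pulley_mid [([347.0, 245.0], 0.61, [581.0, 222.0, 106.0]), ([340.0, 271.0], 0.57, [611.0, 218.0, 46.0]), ([377.0, 209.0], 0.56, [328.0, 281.0, 61.0])]
segment [([343.0, 241.0], 0.94, [573.0, 213.0, 113.0]), ([380.0, 206.0], 0.83, [322.0, 285.0, 69.0]), ([206.0, 231.0], 0.2, [524.0, -174.0, 22.0])]
cradle [([338.0, 272.0], 0.94, [612.0, 214.0, 42.0])]
stand [([209.0, 227.0], 0.95, [502.0, -174.0, 25.0])]
housing_small [([462.0, 261.0], 0.56, [510.0, 503.0, 69.0])]
yoke_shaft [([103.0, 220.0], 0.91, [559.0, -479.0, 22.0])]
bearing_race [([258.0, 274.0], 0.61, [631.0, 10.0, 0.0])]
spanner [([269.0, 244.0], 0.64, [508.0, 7.0, 5.0])]
top [[-0.03, -0.99, 0.15, 236.47], [-1.0, 0.03, 0.01, 8.49], [-0.01, -0.15, -0.99, 1844.83], [0.0, 0.0, 0.0, 1.0]] 0.9959651360544217
arbor [([230.0, 202.0], 0.73, [543.0, 206.0, 126.0]), ([211.0, 272.0], 0.66, [315.0, 275.0, 102.0])]
pulley_mid [([226.0, 204.0], 0.68, [540.0, 217.0, 123.0]), ([144.0, 226.0], 0.43, [474.0, 501.0, 92.0])]
segment [([210.0, 272.0], 0.84, [312.0, 278.0, 104.0])]
cradle [([235.0, 213.0], 0.7, [521.0, 195.0, 45.0])]
stand [([347.0, 218.0], 0.56, [492.0, -199.0, 25.0])]
housing_small [([143.0, 228.0], 0.76, [469.0, 510.0, 84.0])]
yoke_shaft [([433.0, 211.0], 0.64, [507.0, -498.0, 33.0]), ([291.0, 219.0], 0.35, [497.0, 2.0, 3.0])]
bearing_race [([292.0, 189.0], 0.68, [602.0, -4.0, 25.0]), ([225.0, 205.0], 0.62, [536.0, 219.0, 130.0])]
spanner [([292.0, 218.0], 0.83, [500.0, -1.0, 8.0])]
1.0
```

Run:
```python
import cv2
a=cv2.imread('pics/scene0.png')[150:330,50:500]; b=cv2.imread('pics/top0.png')[140:320,100:480]
cv2.imwrite('pics/s1.png',cv2.resize(a,None,fx=1.75,fy=1.75,interpolation=2)); cv2.imwrite('pics/t1.png',cv2.resize(b,None,fx=2,fy=2,interpolation=2))
```

```text
(no output)
```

View pics/s1.png

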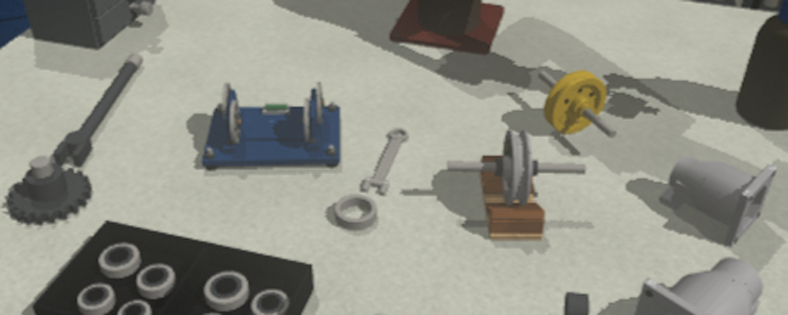

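View pics/t1.png

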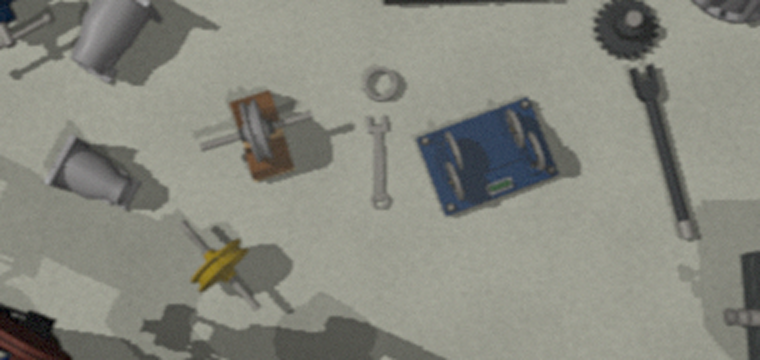

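```bash
cat > m.py <<'E'
from h import *
def line(Q):
    c=Q[:,:2].mean(0); w,v=np.linalg.eigh(np.cov((Q[:,:2]-c).T)); return c,np.degrees(np.arctan2(v[1,1],v[0,1])),2*np.sqrt(w)
for n in('scene','top'):
    z=np.load(f'{n}0.npz'); P=z['P'];im=z['im'].astype(int)
    R=lambda c,r:np.hypot(P[...,0]-c[0],P[...,1]-c[1])<r
    # pulley: above cradle, high points
    m=R((550,210),70)&(P[...,2]>95)&(P[...,2]<140); Q=P[m]; print(n,'pulley>95',line(Q),len(Q),'zmax',np.percentile(Q[:,2],[50,95,99]))
    m=R((550,210),125)&(P[...,2]>62)&(P[...,2]<90); Q=P[m]
    c=np.array([550,210.]); far=Q[np.hypot(*(Q[:,:2]-line(P[R((550,210),70)&(P[...,2]>95)])[0]).T)>60]
    print(' arbor bar',line(far),len(far),'z',np.percentile(far[:,2],[10,50,90]))
    b,g,r=im[...,0],im[...,1],im[...,2]
    m=R((500,-180),160)&(b>1.6*r)&(b>60)&(P[...,2]>8)&(P[...,2]<40); Q=P[m].astype(np.float32)
    print(' stand base',len(Q),'z',np.percentile(Q[:,2],[5,50,95]),cv2.minAreaRect(Q[:,:2]))
    m=R((500,-180),140)&(P[...,2]>65)&(P[...,2]<110); Q=P[m]; print(' discs',len(Q),line(Q),'zmax',np.percentile(Q[:,2],[90,99]))
    if len(Q)>10: print(cv2.minAreaRect(Q[:,:2].astype(np.float32)))
E
python3 m.py
```

```text
scene pulley>95 (array([557.79807085, 220.50829523]), np.float64(-159.86226828266032), array([16.69504724, 44.44575353])) 305 zmax [115.29397409 126.55486773 128.61791139]
 arbor bar (array([543.14769835, 216.36040317]), np.float64(105.02884129458204), array([ 23.60908399, 157.63498395])) 176 z [71.48176255 77.11301864 80.54609406]Traceback (most recent call last):
  File "m.py", line 14, in <module>
    print(' stand base',len(Q),'z',np.percentile(Q[:,2],[5,50,95]),cv2.minAreaRect(Q[:,:2]))
                                                                   ~~~~~~~~~~~~~~~^^^^^^^^^
cv2.error: OpenCV(4.12.0) /io/opencv/modules/imgproc/src/convhull.cpp:143: error: (-215:Assertion failed) total >= 0 && (depth == CV_32F || depth == CV_32S) in function 'convexHull'
```

```bash
sed -i 's/cv2.minAreaRect(Q\[:,:2\])/cv2.minAreaRect(np.ascontiguousarray(Q[:,:2]))/; s/cv2.minAreaRect(Q\[:,:2\].astype(np.float32))/cv2.minAreaRect(np.ascontiguousarray(Q[:,:2],dtype=np.float32))/' m.py; python3 m.py
```

```text
scene pulley>95 (array([557.79807085, 220.50829523]), np.float64(-159.86226828266032), array([16.69504724, 44.44575353])) 305 zmax [115.29397409 126.55486773 128.61791139]
 arbor bar (array([543.14769835, 216.36040317]), np.float64(105.02884129458204), array([ 23.60908399, 157.63498395])) 176 z [71.48176255 77.11301864 80.54609406]
 stand base 794 z [18.58150129 21.28920746 27.10183516] ((496.5483093261719, -186.41677856445312), (150.6218719482422, 207.8148651123047), 19.176673889160156)
 discs 348 (array([ 507.71057313, -184.04607318]), np.float64(105.9427534016871), array([ 57.54415989, 131.28272079])) zmax [92.91751321 94.76042426]
((503.49493408203125, -185.52117919921875), (115.55807495117188, 161.0035858154297), 9.954255104064941)
top pulley>95 (array([537.21997444, 213.41865419]), np.float64(-165.03804322609588), array([16.48863237, 52.94063173])) 218 zmax [116.97899029 129.89553215 131.89759463]
 arbor bar (array([540.4169501 , 215.83248844]), np.float64(105.4102963429394), array([  8.38013284, 162.71919817])) 96 z [72.98730977 77.85567424 84.59144286]
 stand base 951 z [14.96038628 22.9925251  32.32781601] ((493.3650207519531, -185.8411407470703), (143.87359619140625, 207.75672912597656), 18.6352596282959)
 discs 358 (array([ 493.53056643, -190.84413909]), np.float64(107.46013047690182), array([ 57.28470053, 132.13631424])) zmax [ 93.90010409 100.32443069]
((493.0422058105469, -186.61297607421875), (117.4901123046875, 159.57818603515625), 18.709463119506836)
```

```bash
cat > st.py <<'E'
from h import *
from scipy.spatial.transform import Rotation as R
s=get_state(); q=s['tool_rot']; y=R.from_quat([q[1],q[2],q[3],q[0]]).as_matrix()
print(s['time_s'],np.round(s['tool_pos'],1),'yaw y',np.degrees(np.arctan2(y[1,1],y[0,1])).round(2),'z',y[:,2].round(3),'grip',s['grip_width'],'F',np.round(s['force'],1),np.round(s['q'],2))
E
python3 st.py
python3 - <<'E'
import cv2
a=cv2.imread('pics/scene0.png')[200:300,290:400]
cv2.imwrite('pics/s2.png',cv2.resize(a,None,fx=6,fy=6,interpolation=2))
E
```

```text
1.0 [224.1 583.4 222.6] yaw y 68.98 z [-0.  0. -1.] grip 1.0026308598934721 F [-0.2  0.3  0.5] [ 1.08  0.22  1.53  0.    1.39 -0.13]
```

View pics/s2.png

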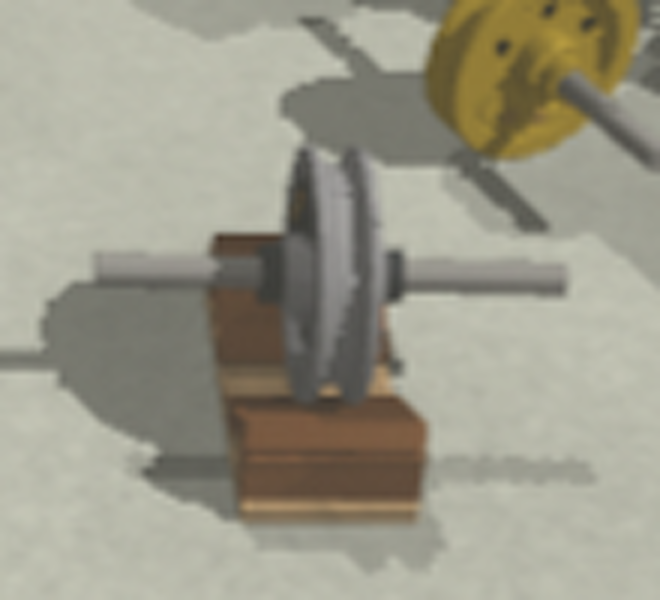

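Call:
{"op": "drive_tool", "data": {
  "motion": [
    [3.2,-3.7,0,0.08,-1],
    [3.2,-3.7,0,0.08,-1],
    [3.2,-3.7,0,0.08,-1],
    [3.2,-3.7,0,0.08,-1],
    [3.2,-3.7,0,0.08,-1],
    [3.2,-3.7,0,0.08,-1],
    [3.2,-3.7,0,0.08,-1],
    [3.2,-3.7,0,0.07,-1]
  ],
  "force": 50
}}

```text
time_s: 2.0
tool_pos: [481.1, 286.1, 222.8]
tool_rot: [0.0, -0.132, 0.991, 0.0]
force: [-0.2, 0.1, -0.8]
grip_width: 1.002
```

Call:
{"op": "drive_tool", "data": {
  "motion": [
    [3.1,-3.6,0,0,-1],
    [3.1,-3.6,-2,0,-1],
    [0,0,-2,0,-1],
    [0,0,0,0,-1]
  ]
}}

```text
time_s: 2.5
tool_pos: [540.3, 215.2, 180.1]
tool_rot: [-0.002, -0.131, 0.991, -0.0]
force: [-1.0, 0.8, -0.1]
grip_width: 0.998
```

```bash
python3 st.py
python3 - <<'E'
from h import *
o=[]
for n in('scene','top'):
    im,d=camera(n); f,cx,cy,T=K(n)
    c=np.linalg.inv(T)@[542,216,130,1]; u,v=int(cx+f*c[0]/c[2]),int(cy+f*c[1]/c[2])
    o.append(cv2.resize(im[v-50:v+50,u-50:u+50],(400,400),interpolation=2))
cv2.imwrite('pics/c1.png',np.hstack(o))
E
```

```text
2.5 [540.3 215.2 180.1] yaw y 105.04 z [-0.005 -0.001 -1.   ] grip 0.9976252681067733 F [-1.   0.8 -0.1] [ 0.24  0.15  1.68  0.    1.31 -1.59]
```

View pics/c1.png

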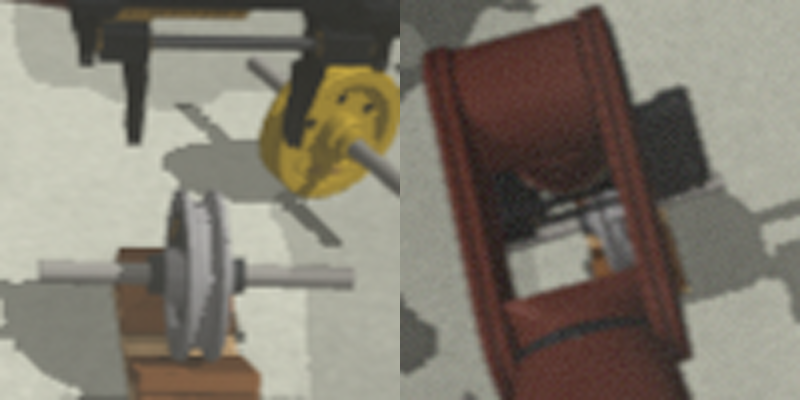

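Fingers (crop pixels 135 and 295) straddle the rim (about 200). Going down and gripping.

Call:
{"op": "drive_tool", "data": {
  "motion": [
    [0.1,0,-2.5,0,-1],
    [0,0,-2.5,0,-1],
    [0,0,-2,0,-1],
    [0,0,-0.7,0,-1],
    [0,0,0,0,-1],
    [0,0,0,0,0.2]
  ]
}}

```text
time_s: 3.35
tool_pos: [543.9, 215.7, 106.7]
tool_rot: [0.001, -0.131, 0.991, 0.0]
force: [-0.6, -0.3, 0.4]
grip_width: 0.949
```

Call:
{"op": "drive_tool", "data": {
  "motion": [
    [0,0,0,0,1],
    [0,0,0,0,1],
    [0,0,0,0,1],
    [0,0,0,0,1],
    [0,0,0,0,1],
    [0,0,0,0,1]
  ],
  "force": 50
}}

```text
time_s: 4.1
tool_pos: [543.1, 215.6, 105.5]
tool_rot: [0.0, -0.131, 0.991, 0.0]
force: [-1.3, 3.2, 0.2]
grip_width: 0.295
```

```bash
python3 st.py
```

```text
4.1 [543.1 215.6 105.5] yaw y 105.07 z [ 0.  0. -1.] grip 0.29483808173807957 F [-1.3  3.2  0.2] [ 0.24  0.23  1.74  0.    1.17 -1.59]
```

Call:
{"op": "drive_tool", "data": {
  "motion": [
    [0,0,0.5,0,1],
    [0,0,1,0,1],
    [0,0,2,0,1],
    [0,0,2.5,0,1],
    [0,0,2,0,1],
    [0,0,1,0,1],
    [0,0,0,0,1],
    [0,0,0,0,1]
  ]
}}

```text
time_s: 5.1
tool_pos: [542.4, 215.2, 194.4]
tool_rot: [-0.001, -0.131, 0.991, -0.0]
force: [-0.8, -0.2, -8.1]
grip_width: 0.293
```

```bash
python3 st.py
python3 - <<'E'
from h import *
im,d=camera('scene'); cv2.imwrite('pics/c2.png',cv2.resize(im[190:290,290:410],None,fx=5,fy=5,interpolation=2)); np.savez('lift.npz',im=im,d=d,P=cloud('scene',d))
E
```

```text
5.1 [542.4 215.2 194.4] yaw y 105.08 z [-0.002 -0.001 -1.   ] grip 0.2928546600611791 F [-0.8 -0.2 -8.1] [ 0.24  0.14  1.67 -0.    1.33 -1.59]
```

View pics/c2.png

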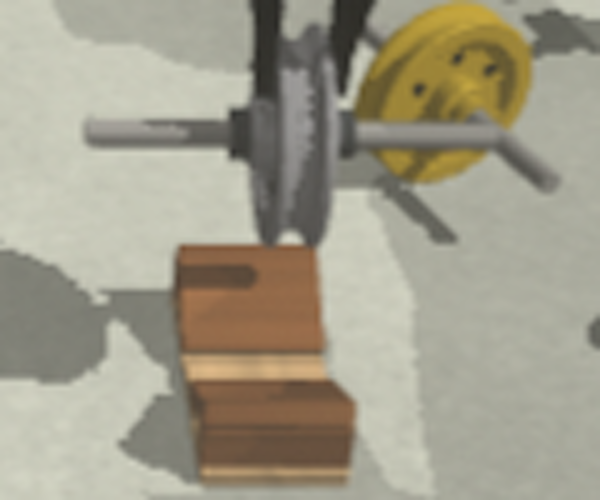

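Held level and clear of the cradle. Carry over to the stand.

Call:
{"op": "drive_tool", "data": {
  "motion": [
    [-0.2,-1.5,0,0.005,1],
    [-0.3,-3,0,0.01,1],
    [-0.5,-4,0,0.01,1],
    [-0.5,-4,0,0.01,1],
    [-0.5,-4,0,0.01,1],
    [-0.5,-4,0,0.01,1],
    [-0.5,-4,0,0.005,1],
    [-0.5,-4,0,0,1]
  ]
}}

```text
time_s: 6.15
tool_pos: [507.1, -71.5, 195.1]
tool_rot: [-0.0, -0.161, 0.987, -0.0]
force: [1.9, -0.4, -8.0]
grip_width: 0.29
```

Call:
{"op": "drive_tool", "data": {
  "motion": [
    [-0.5,-4,0,0,1],
    [-0.3,-4,0,0,1],
    [-0.2,-2.5,0,0,1],
    [0,-1,0,0,1],
    [0,0,0,0,1],
    [0,0,0,0,1],
    [0,0,0,0,1]
  ]
}}

```text
time_s: 7.02
tool_pos: [498.2, -183.6, 195.5]
tool_rot: [-0.0, -0.162, 0.987, 0.0]
force: [-0.9, -0.3, -8.1]
grip_width: 0.296
```

```bash
python3 st.py
cat > a.py <<'E'
from h import *
def line(Q):
    c=Q[:,:2].mean(0); w,v=np.linalg.eigh(np.cov((Q[:,:2]-c).T)); return c.round(1),np.degrees(np.arctan2(v[1,1],v[0,1])).round(1),(2*np.sqrt(w)).round()
N=np.array([495,-186.]);o=[]
th=np.radians(18.9);ex=np.array([np.cos(th),np.sin(th)]);ey=np.array([-ex[1],ex[0]])
for n in('scene','top'):
    im,d=camera(n); P=cloud(n,d); X=(P[...,:2]-N)@ex; Y=(P[...,:2]-N)@ey; Z=P[...,2]
    A=(abs(X)<40)&(abs(Y)>35)&(abs(Y)<103)&(Z>140)&(Z<185); A&=(abs(Y)>60)
    print(n,'bar',A.sum(),line(P[A]),'stand x,y range',np.percentile(X[A],[5,50,95]).round(1),np.percentile(Y[A],[0,50,100]).round(1),'z hi',np.percentile(Z[A&(Y>0)],[50,90]).round(1),np.percentile(Z[A&(Y<0)],[50,90]).round(1))
    D=(abs(X)<75)&(abs(Y)<90)&(abs(Y)>45)&(Z>70)&(Z<105)
    for sx in(1,-1):
        for sy in(1,-1):
            k=D&(X*sx>0)&(Y*sy>0); print('  disc',sx,sy,k.sum(),np.percentile(X[k],[2,98]).round(1),np.percentile(Y[k],[5,50,95]).round(1),np.percentile(Z[k],98).round(1)) if k.sum()>4 else 0
    f,cx,cy,T=K(n); c=np.linalg.inv(T)@[*N,120,1]; u,v=int(cx+f*c[0]/c[2]),int(cy+f*c[1]/c[2])
    o.append(cv2.resize(im[v-50:v+50,u-50:u+50],(400,400),interpolation=2))
import sys; cv2.imwrite(sys.argv[1],np.hstack(o))
E
python3 a.py pics/c3.png
```

```text
7.025 [ 498.2 -183.6  195.5] yaw y 108.6 z [-0.  0. -1.] grip 0.29608107696671265 F [-0.9 -0.3 -8.1] [-0.5   0.02  1.8   0.    1.32 -2.4 ]
scene bar 163 (array([ 499.7, -177.6]), np.float64(108.9), array([  7., 160.])) stand x,y range [ 1.1  7.2 11.9] [-97.3  61.1 101.3] z hi [166.6 169.9] [164.7 168.4]
  disc 1 1 90 [ 0.6 57.1] [55.7 61.5 77.8] 95.2
  disc 1 -1 94 [ 1.9 56.6] [-73.5 -56.9 -52.3] 94.0
  disc -1 1 51 [-39.4  -1.4] [64.4 73.6 79.3] 95.4
  disc -1 -1 66 [-44.5  -1.3] [-76.3 -70.1 -54.5] 93.7Traceback (most recent call last):
  File "a.py", line 9, in <module>
    print(n,'bar',A.sum(),line(P[A]),'stand x,y range',np.percentile(X[A],[5,50,95]).round(1),np.percentile(Y[A],[0,50,100]).round(1),'z hi',np.percentile(Z[A&(Y>0)],[50,90]).round(1),np.percentile(Z[A&(Y<0)],[50,90]).round(1))
                                                                                                                                                                                        ~~~~~~~~~~~~~^^^^^^^^^^^^^^^^^^^^
    return _quantile_unchecked(
        a, q, axis, out, overwrite_input, method, keepdims, weights)
    return _ureduce(a,
                    func=_quantile_ureduce_func,
    ...<5 lines>...
                    overwrite_input=overwrite_input,
                    method=method)
    r = func(a, **kwargs)
    result = _quantile(arr,
                       quantiles=q,
    ...<2 lines>...
                       out=out,
                       weights=wgt)
    slices_having_nans = np.isnan(arr[-1, ...])
                                  ~~~^^^^^^^^^
IndexError: index -1 is out of bounds for axis 0 with size 0
```

Call:
{"op": "drive_tool", "data": {
  "motion": [
    [-0.3,-0.25,0,0.005,1],
    [0,0,-1.5,0,1],
    [0,0,-1.5,0,1],
    [0,0,-1,0,1],
    [0,0,0,0,1],
    [0,0,0,0,1],
    [0,0,0,0,1]
  ]
}}

```text
time_s: 8.0
tool_pos: [495.6, -187.4, 156.3]
tool_rot: [0.001, -0.163, 0.987, -0.0]
force: [0.7, -0.3, -7.8]
grip_width: 0.296
```

```bash
sed -i "s/(Z>140)&(Z<185)/(Z>112)\&(Z<145)/; s/,'z hi'.*round(1))$/,'z',[np.percentile(Z[A\&(Y*s>0)],90).round(1) for s in(1,-1) if (A\&(Y*s>0)).sum()>3])/" a.py; python3 st.py; python3 a.py pics/c3.png
```

```text
8.0 [ 495.6 -187.4  156.3] yaw y 108.81 z [ 0.001 -0.001 -1.   ] grip 0.29613882386436813 F [ 0.7 -0.3 -7.8] [-0.51  0.05  1.84 -0.    1.25 -2.41]
scene bar 144 (array([ 499.2, -187.3]), np.float64(108.5), array([  6., 162.])) stand x,y range [-2.8  4.2  7.8] [-98.7 -60.6  97.5] z [np.float64(130.7), np.float64(130.0)]
  disc 1 1 91 [ 1.  58.4] [55.8 61.5 79. ] 94.1
  disc 1 -1 92 [ 2.2 58.4] [-73.4 -56.8 -52.2] 94.4
  disc -1 1 53 [-37.1  -0.7] [64.4 73.5 79.3] 94.2
  disc -1 -1 73 [-44.5  -0.6] [-75.9 -70.4 -59.6] 95.0
top bar 2 (array([468. , -95.2]), np.float64(135.4), array([nan,  7.])) stand x,y range [2.8 3.8 4.9] [92.3 94.6 96.9] z []
  disc -1 -1 10 [-35.7 -23.4] [-72.5 -64.4 -61.2] 87.5a.py:3: RuntimeWarning: invalid value encountered in sqrt
  c=Q[:,:2].mean(0); w,v=np.linalg.eigh(np.cov((Q[:,:2]-c).T)); return c.round(1),np.degrees(np.arctan2(v[1,1],v[0,1])).round(1),(2*np.sqrt(w)).round()
```

View pics/c3.png

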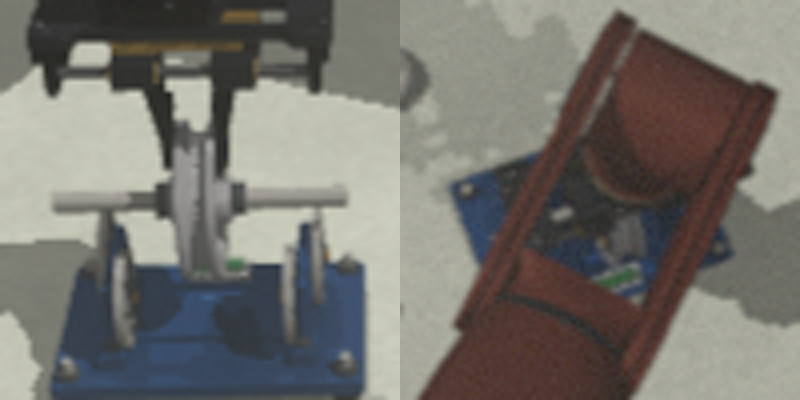

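Level and centred over the stand (bar 124 mm high, pixels 55–347 symmetric over the discs). Lowering.

Call:
{"op": "drive_tool", "data": {
  "motion": [
    [0,0,-1,0,1],
    [0,0,-0.9,0,1],
    [0,0,-0.5,0,1],
    [0,0,-0.2,0,1],
    [0,0,0,0,1],
    [0,0,0,0,1],
    [0,0,0,0,1]
  ]
}}

```text
time_s: 8.98
tool_pos: [495.4, -187.2, 129.9]
tool_rot: [0.0, -0.163, 0.987, -0.0]
force: [-0.7, 0.2, -8.2]
grip_width: 0.295
```

Call:
{"op": "drive_tool", "data": {
  "motion": [
    [0,0,-0.15,0,1],
    [0,0,0,0,1],
    [0,0,0,0,1]
  ]
}}

```text
time_s: 9.35
tool_pos: [495.1, -187.1, 128.0]
tool_rot: [-0.0, -0.163, 0.987, 0.0]
force: [0.4, -0.3, -6.9]
grip_width: 0.294
```

Call:
{"op": "drive_tool", "data": {
  "motion": [
    [0,0,-0.1,0,1],
    [0,0,0,0,1],
    [0,0,0,0,1]
  ]
}}

```text
time_s: 9.72
tool_pos: [495.2, -187.1, 127.0]
tool_rot: [0.0, -0.163, 0.987, -0.0]
force: [0.1, 0.7, -8.6]
grip_width: 0.292
```

```bash
python3 st.py
```

```text
9.725 [ 495.2 -187.1  127. ] yaw y 108.8 z [ 0. -0. -1.] grip 0.2920989642030521 F [ 0.1  0.7 -8.6] [-0.51  0.08  1.87 -0.    1.19 -2.41]
```

Call:
{"op": "drive_tool", "data": {
  "motion": [
    [0,0,-0.1,0,1],
    [0,0,0,0,1],
    [0,0,0,0,1]
  ]
}}

```text
time_s: 10.1
tool_pos: [495.2, -187.1, 126.2]
tool_rot: [0.0, -0.163, 0.987, -0.0]
force: [0.4, -0.4, -7.5]
grip_width: 0.292
```

Call:
{"op": "drive_tool", "data": {
  "motion": [
    [0,0,-0.1,0,1],
    [0,0,0,0,1],
    [0,0,0,0,1]
  ]
}}

```text
time_s: 10.48
tool_pos: [495.4, -187.1, 125.7]
tool_rot: [0.0, -0.163, 0.987, -0.0]
force: [-2.5, 3.3, 1.8]
grip_width: 0.296
```

Call:
{"op": "drive_tool", "data": {
  "motion": [
    [0,0,0,0,-0.2],
    [0,0,0,0,-0.6],
    [0,0,0,0,-1],
    [0,0,0,0,-1],
    [0,0,0,0,-1],
    [0,0,0,0,-1]
  ]
}}

```text
time_s: 11.22
tool_pos: [495.2, -187.1, 125.0]
tool_rot: [0.0, -0.163, 0.987, -0.0]
force: [-0.7, 0.3, -0.3]
grip_width: 0.891
```

Call:
{"op": "drive_tool", "data": {
  "motion": [
    [0,0,1.5,0,-1],
    [0,0,2.5,0,-1],
    [0,0,3,0,-1],
    [0,0,3,0,-1],
    [0,0,3,0,-1],
    [-2,0,2,0,-1],
    [-3,0,0,0,-1],
    [-3,0,0,0,-1]
  ]
}}

```text
time_s: 12.22
tool_pos: [414.6, -187.2, 276.6]
tool_rot: [0.001, -0.164, 0.987, -0.001]
force: [-0.5, 0.1, 1.2]
grip_width: 1.0
```

Call:
{"op": "drive_tool", "data": {
  "motion": [
    [-3,3,0,0,-1],
    [-3,4,0,0,-1],
    [0,4,0,0,-1],
    [0,4,0,0,-1],
    [0,4,0,0,-1],
    [0,4,0,0,-1],
    [0,4,0,0,-1],
    [0,0,0,0,-1]
  ]
}}

```text
time_s: 13.22
tool_pos: [354.9, 85.0, 276.2]
tool_rot: [0.001, -0.166, 0.986, 0.0]
force: [0.2, -0.8, -0.6]
grip_width: 1.0
```

Call:
{"op": "drive_tool", "data": {
  "motion": [
    [0,0,0,0,-1],
    [0,0,0,0,-1],
    [0,0,0,0,-1],
    [0,0,0,0,-1],
    [0,0,0,0,-1],
    [0,0,0,0,-1],
    [0,0,0,0,-1],
    [0,0,0,0,-1]
  ]
}}

```text
time_s: 14.22
tool_pos: [355.1, 83.0, 275.0]
tool_rot: [-0.0, -0.163, 0.987, -0.0]
force: [0.5, -0.6, 1.4]
grip_width: 1.0
```

Call:
{"op": "drive_tool", "data": {
  "motion": [
    [0,0,0,0,-1],
    [0,0,0,0,-1],
    [0,0,0,0,-1],
    [0,0,0,0,-1],
    [0,0,0,0,-1],
    [0,0,0,0,-1],
    [0,0,0,0,-1],
    [0,0,0,0,-1]
  ]
}}

```text
time_s: 15.22
tool_pos: [355.1, 82.9, 275.0]
tool_rot: [0.0, -0.163, 0.987, -0.0]
force: [-0.3, 0.3, -0.3]
grip_width: 1.004
```

Call:
{"op": "drive_tool", "data": {
  "motion": [
    [0,0,0,0,-1],
    [0,0,0,0,-1],
    [0,0,0,0,-1],
    [0,0,0,0,-1],
    [0,0,0,0,-1],
    [0,0,0,0,-1],
    [0,0,0,0,-1],
    [0,0,0,0,-1]
  ]
}}

```text
time_s: 16.23
tool_pos: [355.1, 82.9, 275.0]
tool_rot: [-0.0, -0.163, 0.987, 0.0]
force: [0.0, 0.4, 0.1]
grip_width: 1.0
```

```bash
sed -i "s/(Z>112)&(Z<145)/(Z>88)\&(Z<112)/; s/(abs(Y)>60)$/(abs(Y)>82)/; s/abs(X)<40/abs(X)<12/" a.py; python3 st.py; python3 a.py pics/c4.png
python3 - <<'E'
from h import *
a,_=camera('scene')
for k in range(6): b,_=camera('scene')
df=cv2.absdiff(a,b).max(2)[150:300,100:300]; print('diff',df.max(),(df>40).sum())
for n in('scene','top'):
    camera(n); print(n,[(np.round(r['location']).tolist(),round(r['p'],2)) for r in spot_in('segment',n)])
E
```

```text
16.225 [355.1  82.9 275. ] yaw y 108.8 z [-0.  0. -1.] grip 0.9999097463616985 F [0.  0.4 0.1] [ 0.01 -0.48  2.06  0.    1.56 -1.89]
scene bar 69 (array([ 496.7, -183.9]), np.float64(109.0), array([  8., 183.])) stand x,y range [-4.8  3.   8. ] [-99.2  82.5  99.3] z [np.float64(99.5), np.float64(98.5)]
  disc 1 1 163 [ 0.7 56.1] [52.1 65.2 82.7] 100.2
  disc 1 -1 156 [ 0.9 57.3] [-82.4 -58.5 -51.6] 99.3
  disc -1 1 31 [-38.1  -0.3] [50.6 76.  83.9] 99.1
  disc -1 -1 53 [-47.7  -0.1] [-86.7 -70.7 -52.2] 100.2
top bar 45 (array([ 497.9, -201.2]), np.float64(108.7), array([  8., 182.])) stand x,y range [-8.3 -2.2  3.5] [-102.4  -84.3   96.9] z [np.float64(103.7), np.float64(104.8)]
  disc 1 1 76 [ 0.4 53.4] [52.4 59.1 80.5] 103.0
  disc 1 -1 87 [ 0.8 53.5] [-78.7 -59.3 -51. ] 101.2
  disc -1 1 100 [-57.2  -0.7] [53.3 71.  82.8] 104.2
  disc -1 -1 116 [-57.8  -0.6] [-82.2 -72.4 -53.5] 103.0
diff 3 0
scene [([378.0, 207.0], 0.85), ([201.0, 200.0], 0.58)]
top [([210.0, 270.0], 0.67)]
```

View pics/c4.png

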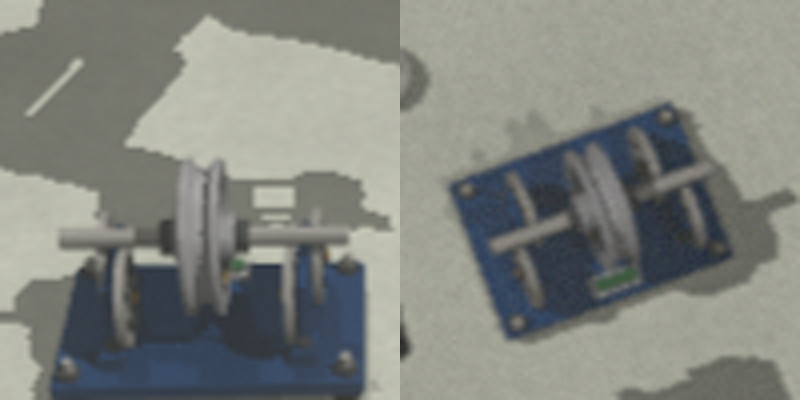

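Arbor lies on all four discs, centred (bar ends at ±99 mm, pulley in the middle). I'll wait a bit longer for certainty.

Run:
```python
from h import *
a,_=camera('scene'); cv2.imwrite('pics/w0.png',a)
```

Call:
{"op": "drive_tool", "data": {
  "motion": [
    [0,0,0,0,-1],
    [0,0,0,0,-1],
    [0,0,0,0,-1],
    [0,0,0,0,-1],
    [0,0,0,0,-1],
    [0,0,0,0,-1],
    [0,0,0,0,-1],
    [0,0,0,0,-1]
  ]
}}

```text
time_s: 17.92
tool_pos: [355.1, 82.9, 275.0]
tool_rot: [-0.0, -0.163, 0.987, 0.0]
force: [-0.5, 0.3, 0.1]
grip_width: 0.998
```

Call:
{"op": "drive_tool", "data": {
  "motion": [
    [0,0,0,0,-1],
    [0,0,0,0,-1],
    [0,0,0,0,-1],
    [0,0,0,0,-1],
    [0,0,0,0,-1],
    [0,0,0,0,-1],
    [0,0,0,0,-1],
    [0,0,0,0,-1]
  ]
}}

```text
time_s: 18.92
tool_pos: [355.1, 82.9, 275.0]
tool_rot: [-0.0, -0.163, 0.987, -0.0]
force: [0.3, 0.0, -0.3]
grip_width: 1.0
```

Run:
```python
from h import *
b,_=camera('scene'); a=cv2.imread('pics/w0.png'); d=cv2.absdiff(a,b).max(2); print('diff',d[160:280,140:290].max())
f,cx,cy,T=K('scene'); c=np.linalg.inv(T)@[495,-186,94,1]; u,v=int(cx+f*c[0]/c[2]),int(cy+f*c[1]/c[2])
t,_=camera('top'); f,cx,cy,T=K('top'); c=np.linalg.inv(T)@[495,-186,94,1]; U,V=int(cx+f*c[0]/c[2]),int(cy+f*c[1]/c[2])
g=lambda i,u,v:np.clip(cv2.resize(i[v-22:v+22,u-22:u+22],(400,400),interpolation=2)*1.5,0,255)
cv2.imwrite('pics/c5.png',np.hstack([g(b,u,v),g(t,U,V)]))
z=np.load('top0.npz')['im']; print('top diff elsewhere',[(n,int((cv2.absdiff(z,t).max(2)[y-12:y+12,x-12:x+12]>60).sum())) for n,x,y in(('race',292,189),('spanner',292,218),('housing',143,228),('yoke',433,211))])
print(get_state()['time_s'])
```

```text
diff 3
top diff elsewhere [('race', 0), ('spanner', 32), ('housing', 0), ('yoke', 0)]
19.025[ WARN:0@5.037] global loadsave.cpp:1063 imwrite_ Unsupported depth image for selected encoder is fallbacked to CV_8U.
```

View pics/c5.png

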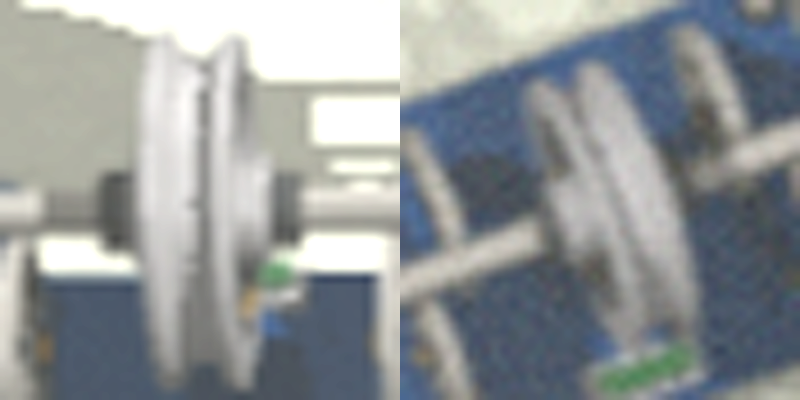

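```bash
python3 -c "
from station import *
print(sign_off())"
```

```text
the job is handed in; nothing more can be done
None
```

I lifted the pulley out of the cradle by its rim, laid it on the four discs of the stand and let go. I then backed the arm clear and handed the job in at about 19 s. No verdict was reported.

**Placement:**
- First contact came with the arbor at about 94 mm, against the 93.7 mm nest height.
- The wrist force stayed within a few newtons during lowering.
- In the scene view the arbor's ends lie about 99 mm either side of the stand's centre.
- Its direction matches the stand's to within about 0.5°.
- Across the stand, the arbor sits within the 2–3 mm that the two cameras disagree by.

**At rest:** Scene pictures about 2.5 s apart, taken 5 to 8 s after release, show no movement beyond noise.

**Not measured:**
- **Turning after release:** I took no pictures while the pulley was turning.
- **Segment angle:** The camera angle hides most of the faces. A bolt low on the near face and open recess at the top suggest the segment hangs down.

**Other parts:** The bearing race, housing and yoke shaft look unchanged in the top view. The picture changed slightly at the spanner (32 pixels). I took this to be the arm's shadow, since the carried load passed well above it, but did not check further.

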